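# Seat the platen and hold back the idler arm of a belt sander

## Task

Get the bench belt sander ready for its new belt: press the aluminium platen plate down until both of its ends have snapped under their spring clips and it sits level in the bed. Then push the sprung idler arm back towards the bed, past the clicks of its ratchet, all the way to its stop, and finish while still holding it back there, because the ratchet on its own catches it too far forward for the belt to go on. Leave the mallet, the cleaning stick, the gouge and the carved rosette where they are.

Things in the scene. Friction and masses are not known exactly. Their poses are not given: they have to be found in the camera images.
- sander: Green bench belt sander, belt off, fixed. Origin: mid bed, on the bench; own y runs along the bed to the idler roller, z up, motor on its +x side. Bed 102 mm wide, y = -95 to 85 mm, rim at z = 159 mm. Recess for the platen: 92 x 128 mm, centre x = 0, y = -5, floor z = 150 mm, with a sprung brass leaf clip leaning in at each y end. The foot is 330 mm long, 190 mm wide.
- platen: Loose aluminium plate, 88 (x) x 110 (y) x 12 mm, plus a lip 8 mm long and 3.5 mm thick at each y end; 0.26 kg. Origin: centre of its underside, axes as the sander's. It starts with its lips on top of the clips, 9 mm proud. Pressed with 10 to 25 N (middle, then over an end that stays up) the lips snap under and it rests level on the recess floor: origin z = 150, top face z = 162 mm.
- tension_hinge (a joint): Swing of the idler arm, rad: 0 sprung right out (start), 0.40 at its stop; grows as the roller is pushed to the bed (sander's -y). Horizontal pivot along the sander's x at y = 130, z = 40 mm. Resists with 6 N at the roller at 0, 11 N at the stop, some N more on the ratchet teeth. The sprung pawl (+x side) clicks over two teeth; let go past the last, the arm comes back to 0.27.
- idler_arm: The sprung idler arm: two steel cheeks 122 mm long and, between them, a black rubber roller 44 mm in diameter, 100 mm long (along the sander's x). Origin: on the pivot axis, mid roller. It turns with joint tension_hinge.
- roller (a point): Middle of the idler roller, on its axis, 102 mm from the pivot. In the sander's frame x = 0, y = 160, z = 138 mm at the start; y = 119, z = 142 mm at the stop. Its outer side (away from the bed, +y) is free: push there.
- mallet: Bystander: turned wooden carving mallet standing on its head, 96 mm across, 225 mm high. Origin: centre of its underside.
- cleaner: Bystander: tan belt-cleaning stick, 35 x 190 x 32 mm, lying on the bench. Origin: centre of its underside.
- gouge: Bystander: carving gouge with wooden handle lying on the bench, 270 mm long, 27 mm thick. Origin: at the ferrule, on the bench; x towards the blade.
- rosette: Bystander: carved wooden rosette, 80 mm across, 25 mm high, lying on the bench. Origin: centre of its underside.
Things that resemble listed ones, but are neither listed nor needed, are in the scene too. What is meant by the platen is not brown, orange or purple, and is the larger of those in its own colour.

How it is judged:
On the way, in this order (a step that is already met when the one before it is completed fails the run):
1. the platen is snapped down level in its recess (z of platen in the frame of sander below 0.1518 m and angle between platen's own z axis and vertical below 0.02 rad), for 0.2 s.
2. the idler arm is pushed back past the last click (value of joint tension_hinge above 0.31 rad), for 0.1 s.
At the end, for the whole second after the job is handed in: The platen lies level on the floor of its recess (within 1.8 mm and 0.02 rad) under both clips, and the gripper's fingers hold the idler arm back at its stop (joint above 0.36 of 0.40 rad, clear of the pawl's catch at about 0.27) with more than 3 N (all of step 1 and value of joint tension_hinge above 0.36 rad and contact force between the fingers and idler_arm above 3 N); the arm keeps its last pose, push and grip.
It fails at once if a bystander on the bench was moved (distance of any of mallet, cleaner, gouge, rosette from where it was at the start of the episode above 0.03 m).
It also fails if it takes over 48 s, if anything falls off the work surface, if the arm or the gripper's body presses on something with over 40 N, if the wrist force passes 120 N, or if a joint passes its speed limit or range.

## Robot

A 7-joint arm with a two-finger parallel gripper is mounted at the origin on the work surface. World frame = base frame: x ahead of the robot, y to its left, z up, the work surface at z = 0. Lengths are in m, angles in rad, forces in N, time in s.
With the tool pointing down it reaches from about 0.35 to 0.9 m from the base axis. Payload 7.2 kg.
Tool frame: the origin (TCP) lies midway between the tips of the shut fingers; the grasp point (between the pads) lies 19 mm behind it; z points along the fingers, y is the line along which they close (so a half turn about z gives the same grasp; the last joint's range is limited). The gripper opens to 85 mm and grips with 20 to 120 N. Pads are 22 mm wide; open, the fingers measure 114 mm over their backs; the gripper's body (76 mm by 85 mm) begins 54 mm behind the grasp point. The pads swing forward as they close: fully open they stand 13 mm farther back than shut.
Start: joints at [-1.341, 0.411, -0.013, 1.596, 0.006, 1.134, -0.082], TCP at [0.183, 0.597, 0.231] pointing down, gripper open.
Joint ranges: [-2.95, 2.95], [-0.29, 1.99], [-1.47, 1.44], [0.14, 2.54], [-1.03, 4.17], [0.13, 1.85], [-2.86, 2.86]. Speed limits (rad/s): [2.39, 2.39, 3.01, 3.01, 3.14, 3.14, 3.14].

## Interface

Orientations are given as a rotation vector (axis times angle).
In Python, from bench import telemetry, imaging, env gives the robot as it stands.
- The arm moves only by the shell command python3 -m crank 'ROWS' [OPENING]. ROWS is JSON, a list of rows, each a list of 2 entries, a list of its own where there are three numbers: the shift along the tool's x, y, z in m, then the turn, a rotation vector about the tool's x, y, z in degrees. In form: [[[tx, ty, tz], [ax, ay, az]], ...]. A call has 1 to 20 rows; each row shifts and turns the commanded pose from where the row before left it, along the tool's axes as they then stand; what a row does not reach is not made up. A row lasts 1/8 s, in which the tool goes at most 62.5 mm and 10.7 degrees, less where a joint would pass 70% of its speed; a pose out of reach is approached as far as the arm can. A call is refused whole if a number of a shift passes 0.0625 or a number of a turn 10.7, either way. A call with a gripper value outside its range is refused whole. OPENING is the finger opening in m, from 0 to 0.0854, set as the call begins (- or left out, the last holds). The fingers move at their own pace and stop on an object; the grip force is fixed at half the most. Time passes only in rows, so rows that do not move let the fingers close. It gives the time, the measured TCP pose, the force, the opening and the grip force at its end, in the units of the state.
- telemetry.get_state(): the state, without advancing time (a new reading comes with each control period).
- imaging.snapshot(name): name is "side" or "top"; returns the picture (400x640x3 uint8, blue, green, red); there is no depth.
- imaging.camera_params(name): a dict with "camera_matrix" (3x3 intrinsics, pixels), "rvec" (rotation vector, rad) and "tvec" (3), from world to camera coordinates, as OpenCV has them. Camera axes: x right, y down, z forward; pixel columns grow to the right and rows downward; lengths in m; the calibration is good to about 2 mm. A picture is of the moment at which its call begins. camera_params takes no time and is no camera call.
- env.finish_job(): hands the job in; it is judged then, once.
The state is a dict: "t": time; "qpos": joint angles; "qd": joint speeds; "tau": joint torques, N m; "ee_pos": TCP position; "tool_rot": TCP orientation; "force": force on the tool from outside, world axes, zero at the start; "ft_torque": the same for the moment, N m; "opening": opening from 0.0 (shut) to 1.0 (fully open); "grip_force": force on a finger pad.
Only numpy, scipy, OpenCV 4.12 (cv2) and the standard library are available. Lean on these libraries where they do the work, as an engineer would, in place of code of your own. Each camera call takes 0.05 s, during which the arm holds its last target. There are 200 camera calls.

## Working session

There is one attempt and no reset: what is moved stays moved. The work goes in short steps, Python scripts to look and compute and a shell command to move; the robot and the scene stay as the last step left them, time stands still between calls to the robot, and variables do not carry over. Pictures are saved under pics/ and viewed, at most 10 in all, crops included, and the job is handed in when it is done.

```bash
mkdir -p pics; python3 - <<'E'
from bench import telemetry, imaging
import cv2
for n in("top","side"):
    cv2.imwrite(f"pics/{n}0.png",imaging.snapshot(n)); p=imaging.camera_params(n); print(p)
s=telemetry.get_state();print(s)
E
```

```text
{'camera_matrix': array([[441.12900093,   0.        , 319.4333906 ],
       [  0.        , 441.12900093, 204.69714845],
       [  0.        ,   0.        ,   1.        ]]), 'rvec': array([ 2.15354443, -2.18968198,  0.08105424]), 'tvec': array([-0.01952721,  0.5884091 ,  1.36744835])}
{'camera_matrix': array([[428.13174603,   0.        , 330.06644222],
       [  0.        , 428.13174603, 196.95923247],
       [  0.        ,   0.        ,   1.        ]]), 'rvec': array([ 0.17490572, -2.72491911,  1.4678293 ]), 'tvec': array([0.5621089 , 0.16597193, 1.05315012])}
{'t': 0.1, 'qpos': array([-1.34119914,  0.41188066, -0.01275512,  1.59697213,  0.00561966,
        1.13429149, -0.08221694]), 'qd': array([-0.00221365, -0.00292322,  0.00040433, -0.00235091,  0.00044399,
        0.00129016, -0.00107104]), 'tau': array([ 2.24976960e-03, -6.01828909e+01,  6.83937985e-01, -3.00092375e+01,
        1.40041040e-02,  6.41311635e-03, -1.63618051e-05]), 'ee_pos': array([0.18326957, 0.59705124, 0.23049427]), 'tool_rot': array([-4.65948817e-01, -3.10672645e+00,  2.37364571e-03]), 'force': array([-0.51024097,  0.42159724, -0.55188971]), 'ft_torque': array([0.01910312, 0.01542697, 0.01664126]), 'grip_force': 0.0, 'opening': 1.0048492266713007}
```

View pics/top0.png

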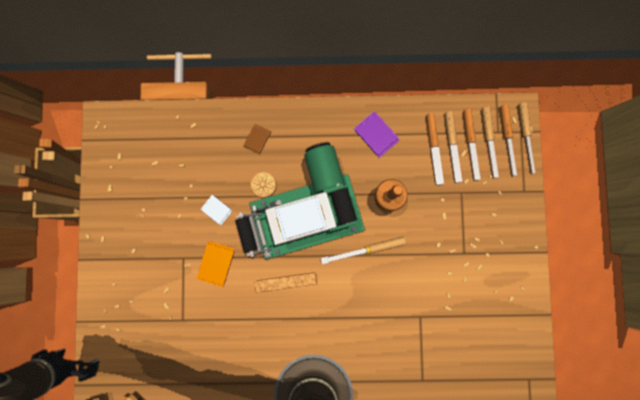

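View pics/side0.png

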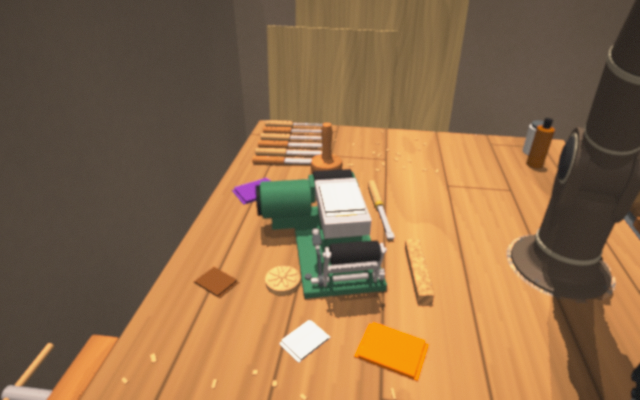

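Top picture: the sander's bed is at about (302,217), the idler roller at (248,235) and the motor at (322,165). The mallet is at (391,195), gouge (363,251), cleaner (286,283) and rosette (263,184).
Plates that could be taken for the platen: white in the bed (302,217), small white (216,209), orange (216,264), purple (377,134) and brown (257,138). By the description I choose the larger white one, in the bed. Next I check it in a close crop.

```bash
python3 - <<'E'
import cv2,numpy as np
a=cv2.imread("pics/top0.png")[125:275,190:370]; b=cv2.imread("pics/side0.png")[150:310,240:400]
a=cv2.resize(a,None,fx=4,fy=4,interpolation=cv2.INTER_CUBIC)
cv2.imwrite("pics/c1.png",a)
b=cv2.resize(b,(600,600),interpolation=cv2.INTER_CUBIC);cv2.imwrite("pics/c2.png",b)
E
```

```text
(no output)
```

View pics/c1.png

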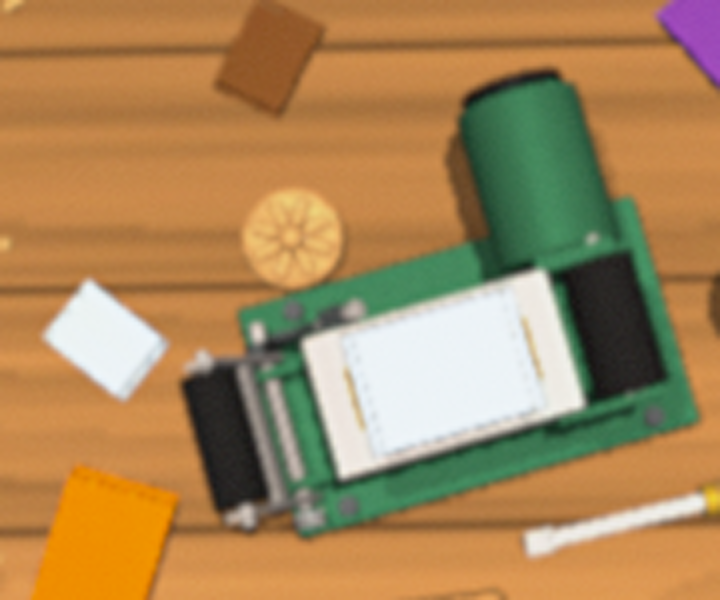

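View pics/c2.png

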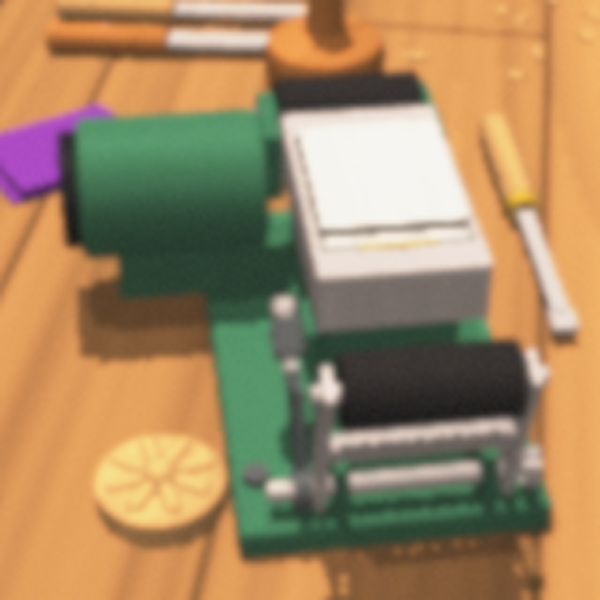

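The crops show the white plate sitting between the two brass clips in the cream bed (crop pixel (445,372)), so it is the platen. The loose white one at (105,340) is smaller. The bed rim corners are clear, so I fit the sander's pose from both cameras.

```bash
cat > h.py <<'E'
import numpy as np,cv2
from scipy.optimize import least_squares
from scipy.spatial.transform import Rotation as R
from bench import telemetry, imaging
SP=None
def proj(n,P):
    p=imaging.camera_params(n); return cv2.projectPoints(np.array(P,float),p["rvec"],p["tvec"],p["camera_matrix"],None)[0][:,0]
def loc2w(s,L):
    L=np.array(L,float);c,d=np.cos(s[2]),np.sin(s[2])
    return np.c_[s[0]+c*L[:,0]-d*L[:,1], s[1]+d*L[:,0]+c*L[:,1], L[:,2]]
E
python3 - <<'E'
from h import *
L=[[.051,.085,.159],[.051,-.095,.159],[-.051,-.095,.159],[-.051,.085,.159]]
T=np.array([[303,338],[545,270],[584,406],[342,480]])/4+[190,125]
S=np.array([[322,280],[280,115],[432,107],[490,265]])/3.75+[240,150]
def f(s,w=(1,1)):
    W=loc2w(s,L); return np.r_[w[0]*(proj("top",W)-T).ravel(),w[1]*(proj("side",W)-S).ravel()]
x0=min(([.6,.1,a] for a in np.arange(-3,3.2,.5)),key=lambda s:least_squares(f,s).cost)
for w in((1,1),(1,0),(0,1)):
    r=least_squares(f,x0,args=(w,)); print(r.x,np.degrees(r.x[2])); 
    if w==(1,1): print(f(r.x).round(1)); s=r.x
np.save("s.npy",s)
names=["platen mid","roller0","roller stop","push0"]
print(loc2w(s,[[0,-.005,.171],[0,.16,.138],[0,.119,.142],[0,.20,.14],[-.05,.16,.138],[.05,.16,.138]]).round(4))
print(R.from_rotvec(telemetry.get_state()["tool_rot"]).as_matrix().round(3))
E
```

```text
[0.53783658 0.02930233 0.26867444] 15.393911639949971
[-0.7  0.3 -0.7 -0.4 -0.4 -0.1 -0.8 -0.8 -0.7 -1.2  0.4 -0.6  0.2 -1.1
  1.2 -0.8]
[0.53712135 0.02746123 0.26701696] 15.29894494624132
[0.53813718 0.03295718 0.27084077] 15.518032850079285
[[0.5392 0.0245 0.171 ]
 [0.4954 0.1836 0.138 ]
 [0.5062 0.144  0.142 ]
 [0.4847 0.2221 0.14  ]
 [0.4472 0.1703 0.138 ]
 [0.5436 0.1968 0.138 ]]
[[-0.956  0.293 -0.   ]
 [ 0.293  0.956 -0.001]
 [-0.    -0.002 -1.   ]]
```

```bash
cat > st.py <<'E'
from h import *
def st():
    s=np.load("s.npy");g=telemetry.get_state();p=g["ee_pos"];c,d=np.cos(s[2]),np.sin(s[2])
    u=p[:2]-s[:2];M=R.from_rotvec(g["tool_rot"]).as_matrix()
    want=np.array([[-d,c,0],[c,d,0],[0,0,-1]]).T
    print("t",round(g["t"],2),"sander xyz mm",np.round(1000*np.array([c*u[0]+d*u[1],-d*u[0]+c*u[1],p[2]]),1),"rot err tool deg",np.degrees(R.from_matrix(M.T@want).as_rotvec()).round(2),"F",g["force"].round(1),"op",round(g["opening"],3))
if __name__=="__main__": st()
E
python3 -m crank '[[[0,0,0],[0,0,9.6]],[[0,0,0],[0,0,9.6]],[[0,0,0],[0,0,9.6]],[[0,0,0],[0,0,9.6]],[[0,0,0],[0,0,9.6]],[[0,0,0],[0,0,9.6]],[[-0.046,0.0136,0],[0,0,0]],[[-0.046,0.0136,0],[0,0,0]],[[-0.046,0.0136,0],[0,0,0]],[[-0.046,0.0136,0],[0,0,0]],[[-0.046,0.0136,0],[0,0,0]],[[-0.046,0.0136,0],[0,0,0]],[[-0.046,0.0136,0],[0,0,0]],[[-0.046,0.0136,0],[0,0,0]],[[-0.046,0.0136,0],[0,0,0]],[[-0.046,0.0136,0],[0,0,0]],[[-0.046,0.0136,0],[0,0,0]],[[-0.046,0.0136,0],[0,0,0]],[[-0.046,0.0136,0],[0,0,0]],[[-0.046,0.0136,0],[0,0,0]]]' 0; python3 st.py
```

```text
t: 2.6
ee_pos: [0.5378, 0.0255, 0.2311]
tool_rot: [-1.904, -2.498, 0.0]
force: [-0.7, 0.5, -0.0]
opening: -0.0
grip_force: 0.0
t 2.6 sander xyz mm [ -1.   -3.6 231.1] rot err tool deg [-0.01 -0.01 -0.03] F [-0.7  0.5 -0. ] op -0.0
```

```bash
python3 -m crank '[[[-0.0014,0.001,0.018],[0,0,0]],[[0,0,0.018],[0,0,0]],[[0,0,0.018],[0,0,0]],[[0,0,0.003],[0,0,0]],[[0,0,0.002],[0,0,0]],[[0,0,0.001],[0,0,0]],[[0,0,0.001],[0,0,0]],[[0,0,0],[0,0,0]]]'; python3 st.py
```

```text
t: 3.6
ee_pos: [0.5388, 0.0258, 0.1705]
tool_rot: [1.905, 2.498, 0.001]
force: [0.1, 0.0, 0.4]
opening: 0.002
grip_force: 0.0
t 3.6 sander xyz mm [ -0.   -3.6 170.5] rot err tool deg [ 0.02 -0.01 -0.05] F [0.1 0.  0.4] op 0.002
```

```bash
python3 -m crank '[[[-0.0014,0,0.001],[0,0,0]],[[0,0,0.001],[0,0,0]],[[0,0,0.001],[0,0,0]]]'; python3 -m crank '[[[0,0,0.001],[0,0,0]],[[0,0,0.001],[0,0,0]],[[0,0,0.001],[0,0,0]]]';python3 st.py
```

```text
t: 3.98
ee_pos: [0.5396, 0.0246, 0.1689]
tool_rot: [1.905, 2.498, 0.003]
force: [-6.5, 0.6, 20.7]
opening: -0.002
grip_force: 10.8
t: 4.35
ee_pos: [0.5399, 0.0246, 0.1655]
tool_rot: [1.904, 2.497, 0.004]
force: [0.4, -0.8, 1.8]
opening: -0.004
grip_force: 0.7
t 4.35 sander xyz mm [  0.7  -5.  165.5] rot err tool deg [ 0.14 -0.03 -0.05] F [ 0.4 -0.8  1.8] op -0.004
```

One end snapped, I think. I keep pressing gently.

```bash
python3 -m crank '[[[0,0,0.001],[0,0,0]],[[0,0,0.001],[0,0,0]]]'; python3 -m crank '[[[0,0,0.001],[0,0,0]],[[0,0,0],[0,0,0]]]';python3 st.py; python3 - <<'E'
from h import *
a=imaging.snapshot("side")[150:260,270:400]
cv2.imwrite("pics/p1.png",cv2.resize(a,None,fx=5,fy=5,interpolation=cv2.INTER_CUBIC))
E
```

```text
t: 4.6
ee_pos: [0.5401, 0.0245, 0.1644]
tool_rot: [1.904, 2.497, 0.004]
force: [-6.6, 1.3, 23.4]
opening: 0.001
grip_force: 11.6
t: 4.85
ee_pos: [0.5399, 0.0242, 0.1622]
tool_rot: [1.905, 2.497, 0.002]
force: [-1.2, 0.0, 7.9]
opening: 0.0
grip_force: 4.1
t 4.85 sander xyz mm [  0.6  -5.4 162.2] rot err tool deg [ 0.11  0.01 -0.06] F [-1.2  0.   7.9] op 0.0
```

View pics/p1.png

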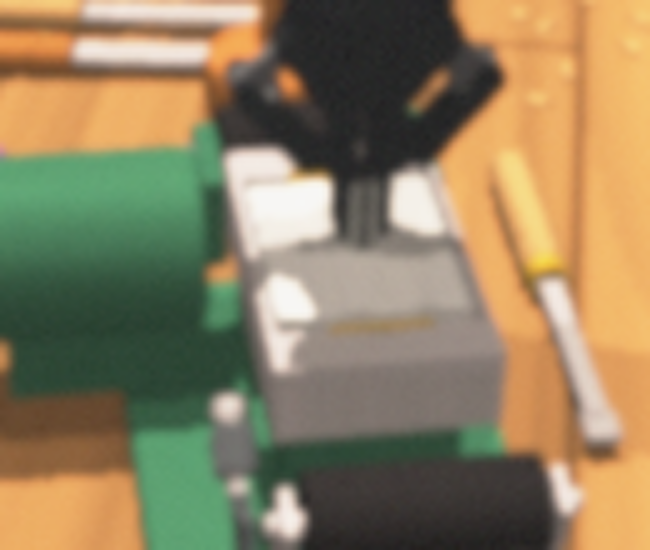

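The fingers have stopped at 162.2 mm after two snaps, and both brass clips show over the plate: near clip at crop (385,325), far clip at (310,175). I probe each end to confirm it is level.

```bash
python3 -m crank '[[[0,0,0.001],[0,0,0]],[[0,0,0],[0,0,0]]]'; python3 -m crank '[[[0,0,-0.01],[0,0,0]],[[0.043,0,0],[0,0,0]],[[0,0,0.007],[0,0,0]],[[0,0,0.001],[0,0,0]],[[0,0,0.001],[0,0,0]],[[0,0,0.001],[0,0,0]],[[0,0,0],[0,0,0]]]';python3 st.py;python3 -m crank '[[[0,0,-0.01],[0,0,0]],[[-0.043,0,0],[0,0,0]],[[-0.043,0,0],[0,0,0]],[[0,0,0.007],[0,0,0]],[[0,0,0.001],[0,0,0]],[[0,0,0.001],[0,0,0]],[[0,0,0.001],[0,0,0]],[[0,0,0],[0,0,0]]]';python3 st.py
```

```text
t: 5.15
ee_pos: [0.5399, 0.0242, 0.1621]
tool_rot: [1.905, 2.497, 0.003]
force: [-3.6, -0.3, 18.3]
opening: 0.004
grip_force: 9.1
t: 6.02
ee_pos: [0.5277, 0.0662, 0.162]
tool_rot: [-1.905, -2.496, -0.003]
force: [-7.7, 4.7, 19.8]
opening: 0.002
grip_force: 10.1
t 6.03 sander xyz mm [  0.   38.3 162. ] rot err tool deg [ 0.03 -0.15 -0.09] F [-7.7  4.7 19.8] op 0.002
t: 7.02
ee_pos: [0.5504, -0.0184, 0.1621]
tool_rot: [1.905, 2.497, -0.001]
force: [-5.6, -6.1, 17.9]
opening: -0.001
grip_force: 8.8
t 7.03 sander xyz mm [ -0.5 -49.3 162.1] rot err tool deg [ 0.02  0.08 -0.07] F [-5.6 -6.1 17.9] op -0.001
```

The plate is at 162.0–162.1 mm under load at the middle and at both ends, so step 1 is done. Now I move over to the outer side of the roller.

```bash
python3 -m crank '[[[0,0,-0.03],[0,0,0]],[[0,0,-0.03],[0,0,0]],[[0.053,0,0],[0,0,0]],[[0.053,0,0],[0,0,0]],[[0.053,0,0],[0,0,0]],[[0.053,0,0],[0,0,0]],[[0.053,0,0],[0,0,0]],[[0,0,0],[0,0,0]],[[0,0,0.035],[0,0,0]],[[0,0,0.035],[0,0,0]],[[0,0,0.026],[0,0,0]],[[0,0,0],[0,0,0]]]';python3 st.py
```

```text
t: 8.52
ee_pos: [0.4789, 0.2376, 0.1227]
tool_rot: [-1.904, -2.497, 0.006]
force: [-0.1, 0.4, 0.1]
opening: 0.003
grip_force: 0.0
t 8.53 sander xyz mm [ -1.5 216.5 122.7] rot err tool deg [-0.22  0.09 -0.05] F [-0.1  0.4  0.1] op 0.003
```

```bash
python3 -m crank '[[[-0.015,0.0015,0.002],[0,0,0]],[[-0.005,0,0],[0,0,0]],[[-0.005,0,0],[0,0,0]],[[-0.005,0,0],[0,0,0]]]';python3 -m crank '[[[-0.004,0,0],[0,0,0]],[[-0.004,0,0],[0,0,0]],[[-0.004,0,0],[0,0,0]],[[-0.004,0,0],[0,0,0]]]';python3 st.py
```

```text
t: 9.02
ee_pos: [0.4894, 0.2138, 0.1238]
tool_rot: [-1.901, -2.497, -0.008]
force: [-9.0, 15.1, 13.1]
opening: 0.002
grip_force: 8.8
t: 9.52
ee_pos: [0.4943, 0.2005, 0.1247]
tool_rot: [-1.898, -2.5, -0.013]
force: [-6.5, 17.7, 14.2]
opening: -0.0
grip_force: 8.9
t 9.53 sander xyz mm [  3.5 176.6 124.7] rot err tool deg [ 0.27 -0.42  0.19] F [-6.5 17.7 14.2] op -0.0
```

```bash
python3 -m crank '[[[0,-0.003,-0.003],[0,0,0]],[[0,0,-0.003],[0,0,0]],[[0,0,0],[0,0,0]]]';python3 st.py; python3 -m crank '[[[-0.003,0,0],[0,0,0]],[[-0.003,0,0],[0,0,0]]]';python3 st.py; python3 - <<'E'
from h import *
a=imaging.snapshot("side")[170:310,290:400]
cv2.imwrite("pics/p2.png",cv2.resize(a,None,fx=4,fy=4,interpolation=cv2.INTER_CUBIC))
E
```

```text
t: 9.9
ee_pos: [0.4907, 0.1976, 0.129]
tool_rot: [-1.9, -2.499, -0.007]
force: [-1.7, 10.9, -1.9]
opening: 0.0
grip_force: 5.5
t 9.9 sander xyz mm [ -0.8 174.8 129. ] rot err tool deg [ 0.11 -0.26  0.12] F [-1.7 10.9 -1.9] op 0.0
t: 10.15
ee_pos: [0.4919, 0.1936, 0.1299]
tool_rot: [-1.897, -2.499, -0.009]
force: [-6.2, 14.8, 9.7]
opening: 0.001
grip_force: 7.1
t 10.15 sander xyz mm [ -0.7 170.6 129.9] rot err tool deg [ 0.12 -0.4   0.19] F [-6.2 14.8  9.7] op 0.001
```

View pics/p2.png

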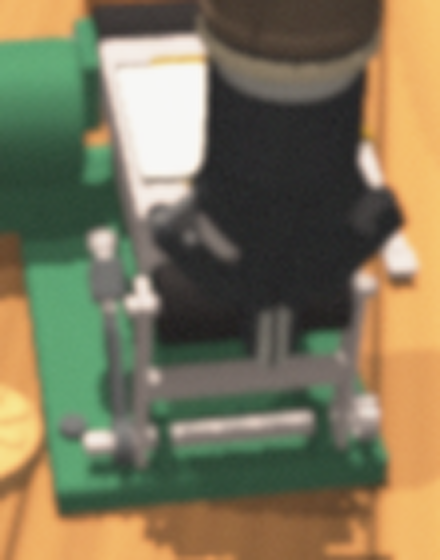

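The fingers press mid-roller at crop (270,335), clear of the cross bar below it, and the plate looks seated. The vertical force is rubber friction, so I keep pushing and follow the roller's slight rise.

```bash
python3 -m crank '[[[-0.004,0,-0.001],[0,0,0]],[[-0.004,0,-0.001],[0,0,0]],[[-0.004,0,-0.001],[0,0,0]]]';python3 st.py;python3 -m crank '[[[-0.004,0,-0.0005],[0,0,0]],[[-0.003,0,0],[0,0,0]],[[0,0,0],[0,0,0]]]';python3 st.py
```

```text
t: 10.58
ee_pos: [0.4957, 0.1804, 0.1328]
tool_rot: [-1.9, -2.499, -0.008]
force: [-3.5, 11.2, 5.2]
opening: -0.001
grip_force: 5.5
t 10.57 sander xyz mm [ -0.5 156.8 132.8] rot err tool deg [ 0.14 -0.29  0.12] F [-3.5 11.2  5.2] op -0.001
t: 10.95
ee_pos: [0.4972, 0.1751, 0.1334]
tool_rot: [-1.898, -2.498, -0.01]
force: [-6.5, 15.4, 8.1]
opening: -0.001
grip_force: 7.7
t 10.95 sander xyz mm [ -0.5 151.4 133.4] rot err tool deg [ 0.14 -0.4   0.16] F [-6.5 15.4  8.1] op -0.001
```

```bash
python3 -m crank '[[[-0.002,0,0],[0,0,0]],[[0,0,0],[0,0,0]]]';python3 st.py;python3 -m crank '[[[-0.002,0,0],[0,0,0]],[[0,0,0],[0,0,0]]]';python3 st.py
```

```text
t: 11.2
ee_pos: [0.4972, 0.175, 0.1335]
tool_rot: [-1.895, -2.499, -0.011]
force: [-7.7, 18.7, 8.7]
opening: -0.001
grip_force: 10.2
t 11.2 sander xyz mm [ -0.5 151.2 133.5] rot err tool deg [ 0.14 -0.5   0.25] F [-7.7 18.7  8.7] op -0.001
t: 11.45
ee_pos: [0.4973, 0.1748, 0.1335]
tool_rot: [-1.893, -2.499, -0.013]
force: [-8.9, 24.6, 9.3]
opening: -0.002
grip_force: 12.7
t 11.45 sander xyz mm [ -0.5 151.  133.5] rot err tool deg [ 0.14 -0.61  0.32] F [-8.9 24.6  9.3] op -0.002
```

The tool has stopped at y = 151 mm with the force rising, which matches the stop. One last look before handing in.

```bash
python3 - <<'E'
from h import *
a=imaging.snapshot("top")[125:300,190:420]; b=imaging.snapshot("side")[150:310,250:410]
cv2.imwrite("pics/f.png",np.hstack([cv2.resize(a,(460,350),interpolation=cv2.INTER_CUBIC),cv2.resize(b,(340,350),interpolation=cv2.INTER_CUBIC)]))
E
python3 st.py
```

```text
t 11.55 sander xyz mm [ -0.5 151.1 133.5] rot err tool deg [ 0.14 -0.61  0.33] F [-8.3 24.8  9.5] op -0.001
```

View pics/f.png

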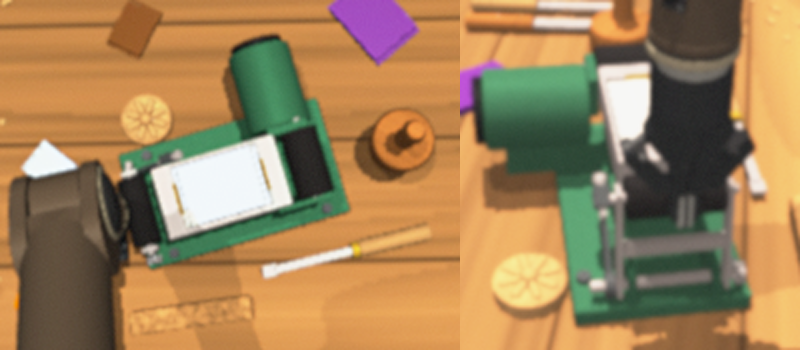

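The top view shows the platen seated in the bed (220,190) and the roller pushed close to the bed (137,210). The rosette (147,118), mallet (402,140), gouge (345,252) and cleaner (190,313) have not moved.

```bash
python3 -c "
from bench import env
print(env.finish_job())"
```

```text
the job is handed in; nothing more can be done
None
```

I handed the job in at about 11.6 s, with the platen pressed level (162 mm at the middle and both ends) and the idler arm held against its stop at about 25 N; the bystanders look unmoved, and the hand-in returned no verdict.

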